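# Gauge a headed pin and file it by size

### The job

Take the headed pin from the single stand and lower it gently, never forcing it, through the rings of the gauge until one really stops it, feeling for each opening since the rings sit slightly out of line, and let it bear lightly on that ring for half a second. Then draw it out and hang it by its collar in the stepped rack: top step if the second ring stopped it, middle step if the third, bottom step if the last. Leave the two spare pins, the cover glass and the jar where they are.

Things in the scene. Friction and masses are not known exactly. Their poses are not given: they have to be found in the camera images.
- gauge: ring gauge screwed to the bench: iron base 125 x 70 x 12 mm, a post (18 mm thick, its cap 24 mm, top at 142 mm) 60 mm from the ring axis along the gauge's -x, and four brass rings one above another on arms from the post (see ring_axis, ring_seats). Origin: on the bench under the nominal ring axis; z up. The 18 mm shank is stopped by the second ring, the 13 mm by the third, the 8 mm by the last
- ring_axis (a point): point on the nominal ring axis at the top ring's upper face, 120 mm above the bench. The rings' tops are at 120, 102, 84 and 66 mm, each 8 mm thick; bores from the top down 19.5, 14.5, 9.5 and 4.5 mm; outside diameters 14 mm more. A shank has 0.75 mm of play all round in the last ring it passes
- ring_seats (a point): point on the nominal ring axis at the last ring's upper face, 66 mm above the bench. The arms swivel stiffly about the post (about 4 N sideways at a ring shifts it), and each ring starts up to 4 mm off the nominal axis, to either side along the gauge's y (not along its x)
- stand: single wooden stand, block 64 x 64 x 75 mm with one vertical 22 mm hole through its middle, in which the pin to be gauged hangs by its collar. Origin: centre of its underside on the bench
- spare_rack: wooden block 64 x 144 x 75 mm with two 22 mm holes, holding two spare pins; not to be touched. Origin: centre of its underside
- stair: stepped wooden rack, 64 x 156 mm, three steps in a row along its y, each with one vertical 22 mm through-hole: top step 112 mm, middle step 94 mm, bottom step 76 mm high. Origin: centre of its underside; y points towards the top step
- step_high (a point): centre of the hole mouth on the top step (112 mm high), for the pin stopped by the second ring
- step_mid (a point): centre of the hole mouth on the middle step (94 mm high), for the pin stopped by the third ring
- step_low (a point): centre of the hole mouth on the bottom step (76 mm high), for the pin stopped by the bottom ring
- cover_glass: loose glass cover plate 83 x 83 x 5 mm lying on the bench; leave alone. Origin: centre of its underside
- jar: loose squat glass jar of small pins, 72 mm across and 55 mm tall; leave alone. Origin: centre of its underside
- pin_k: a steel headed pin; from above all three look alike: knob 14 mm across, 45 mm tall, on a collar 36 mm across, 5 mm thick; below it a 70 mm shank, hidden in its hole at first, 8, 13 or 18 mm thick (each pin differs; which is not told), 1.2 mm chamfer at the foot. Origin: centre of the collar's underside; z up the knob (knob z 5 to 50 mm, foot z -70). About 0.12 kg. Gauge the one in the single stand
- pin_k_foot (a point): centre of the foot of pin_k's shank, 70 mm below its origin
- pin_m: a headed pin like pin_k (same knob, collar and shank length; its shank diameter is another of 8, 13, 18 mm). Origin and axes as for pin_k
- pin_m_foot (a point): centre of the foot of pin_m's shank, 70 mm below its origin
- pin_r: a headed pin like pin_k (same knob, collar and shank length; its shank diameter is another of 8, 13, 18 mm). Origin and axes as for pin_k
- pin_r_foot (a point): centre of the foot of pin_r's shank, 70 mm below its origin
Things that resemble listed ones, but are neither listed nor needed, are in the scene too. Leave any red look-alike of the stair alone.

How it is judged:
By the outcome, as a careful person would: the job done as asked, in the order asked, and still so for the second after the job is handed in, with the robot touching nothing.
It also fails if it takes over 69 s, if anything falls off the work surface, if the arm or the gripper's body presses on something with over 40 N, if the wrist force passes 120 N, or if a joint passes its speed limit or range.

### The arm

A 7-joint arm with a two-finger parallel gripper is mounted at the origin on the work surface. World frame = base frame: x ahead of the robot, y to its left, z up, the work surface at z = 0. Lengths are in m, angles in rad, forces in N, time in s.
With the tool pointing down it reaches from about 0.4 to 0.85 m from the base axis. Payload 10.4 kg.
Tool frame: the origin (TCP) lies midway between the tips of the shut fingers; the grasp point (between the pads) lies 19 mm behind it; z points along the fingers, y is the line along which they close (so a half turn about z gives the same grasp; the last joint's range is limited). The gripper opens to 87 mm and grips with 3 to 60 N. Pads are 19 mm wide; open, the fingers measure 117 mm over their backs; the gripper's body (75 mm by 190 mm) begins 51 mm behind the grasp point.
Start: joints at [-1.172, 0.332, -0.065, 1.46, 0.022, 1.35, -0.088], TCP at [0.256, 0.57, 0.223] pointing down, gripper open.
Joint ranges: [-2.6, 2.6], [-0.5, 2.12], [-1.47, 1.34], [0.16, 2.42], [-1.27, 4.41], [0.06, 2.06], [-2.6, 2.6]. Speed limits (rad/s): [2.22, 2.22, 2.79, 2.79, 3.14, 3.14, 3.14].

### API

Orientations are given as a unit quaternion [x, y, z, w].
In Python, from bench import r gives the robot as it stands.
- The arm moves only by the tool arm_command, never from a script. Its argument "moves" is one flat list of numbers, 4 for each row, row after row: the shift along the tool's x, y, z in cm, then the turn about the tool's z in degrees. A call has 1 to 12 rows; each row shifts and turns the commanded pose from where the row before left it, along the tool's axes as they then stand; what a row does not reach is not made up. A row lasts 1/12 s, in which the tool goes at most 41.7 mm and 7.16 degrees, less where a joint would pass 70% of its speed; a pose out of reach is approached as far as the arm can. A call with a gripper value outside its range is refused whole. "fingers" is the opening in per cent of the stroke, from 0 (shut) to 100 (fully open), set as the call begins (left out, the last holds). The fingers move at their own pace and stop on an object; "squeeze" is the grip in N (left out, the last holds). Time passes only in rows, so rows that do not move let the fingers close. It gives the time, the measured TCP pose, the force, the opening and the grip force at its end, in the units of the state.
- r.read_state(): the state, without advancing time (a new reading comes with each control period).
- r.camera(name): name is "side" or "top" or "wrist"; returns the picture (480x640x3 uint8, red, green, blue); there is no depth.
- r.camera_info(name): a dict with "fx", "fy", "cx", "cy" (pixels), "k1" (the pictures are not rectified: a ray, as slopes to the right and down, at radius r is drawn at 1 + k1 r^2 times it, then the intrinsics apply), "origin" and "attitude" of the camera in the world. Camera axes: x right, y up, looking along -z (the intrinsics and any distortion apply to the point x, -y, -z); pixel columns grow to the right and rows downward; lengths in m; the calibration is good to about 2 mm. A picture is of the moment at which its call begins: read the wrist's pose just before it. camera_info takes no time and is no camera call; for the wrist camera it gives the pose at the moment of the call.
- r.close_job(): hands the job in; it is judged then, once.
The state is a dict: "time": time; "joint_positions": joint angles; "joint_vel": joint speeds; "joint_torque": joint torques, N m; "ee_pos": TCP position; "eef_rot": TCP orientation; "ft_force": force on the tool from outside, world axes, zero at the start; "torque": the same for the moment, N m; "width": finger opening in m; "grip_force": force on a finger pad.
Only numpy, scipy, OpenCV 4.12 (cv2) and the standard library are available. Lean on these libraries where they do the work, as an engineer would, in place of code of your own. Each camera call takes 0.05 s, during which the arm holds its last target. There are 200 camera calls.

## Working session

There is one attempt and no reset: what is moved stays moved. The work goes in short steps, Python scripts to look and compute and a tool call to move; the robot and the scene stay as the last step left them, time stands still between calls to the robot, and variables do not carry over. Pictures are saved under pics/ and viewed, at most 10 in all, crops included, and the job is handed in when it is done.

Besides the shell and the picture viewer there is one more tool, called after "Call:" as name(argument=value, ...) on one line, values as JSON. arm_command: Moves the arm, as the interface text tells. Its arguments: {"type":"object","properties":{"moves":{"type":"array"},"fingers":{"type":"number"},"squeeze":{"type":"number"}},"required":["moves"]}

```bash
ls; mkdir -p pics
python3 - <<'E'
from bench import r
import cv2
for n in("top","side","wrist"):
    i=r.camera_info(n);print(n,i)
    cv2.imwrite(f"pics/{n}0.png",cv2.cvtColor(r.camera(n),cv2.COLOR_RGB2BGR))
print(r.read_state())
E
```

```text
pics
top {'fx': 490.3420278299734, 'fy': 490.3420278299734, 'cx': 317.0468890003935, 'cy': 246.53975609385793, 'k1': -0.07855135726704349, 'origin': array([0.46505992, 0.02087599, 1.00404108]), 'attitude': array([ 0.0339138 , -0.03737117, -0.70148156,  0.71089864])}
side {'fx': 466.45143021160914, 'fy': 466.45143021160914, 'cx': 312.36862228707184, 'cy': 240.03498519748518, 'k1': -0.02635220258056637, 'origin': array([ 0.33626055, -0.52410416,  0.69673297]), 'attitude': array([ 0.36138449, -0.06885848, -0.18343221,  0.91159881])}
wrist {'fx': 390.25665241354267, 'fy': 390.25665241354267, 'cx': 314.3701566609482, 'cy': 229.42626811893746, 'k1': -0.03461314614712389, 'origin': array([0.18687317, 0.60024615, 0.38309495]), 'attitude': array([-0.11824277, -0.07505801,  0.53813322,  0.83114234])}
{'time': 0.15, 'joint_positions': array([-1.17158779,  0.33273276, -0.06469197,  1.46074845,  0.02164204,
        1.34990965, -0.08849336]), 'joint_vel': array([-0.00080812, -0.00177346, -0.00086908, -0.00198266,  0.00156647,
        0.00166488,  0.00102991]), 'joint_torque': array([ 7.66149660e-04, -6.23633695e+01,  2.44282465e-02, -3.90146792e+01,
       -6.14842493e-02,  3.72573815e-02,  6.05499531e-05]), 'ee_pos': array([0.25577868, 0.56993977, 0.2219329 ]), 'eef_rot': array([ 2.09331862e-01,  9.77844501e-01, -5.46486571e-04, -7.02894667e-05]), 'ft_force': array([ 0.02718549, -0.5701071 ,  0.44613792]), 'torque': array([-0.01333293,  0.02452537,  0.00294158]), 'grip_force': 0.0, 'width': 0.08677705610058421}
```

View pics/top0.png

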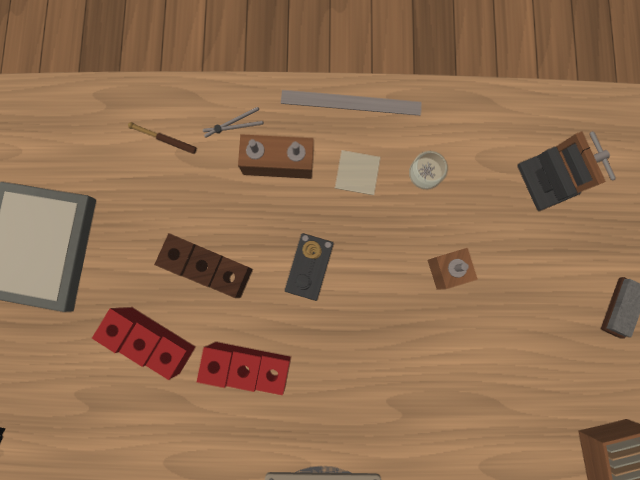

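View pics/side0.png

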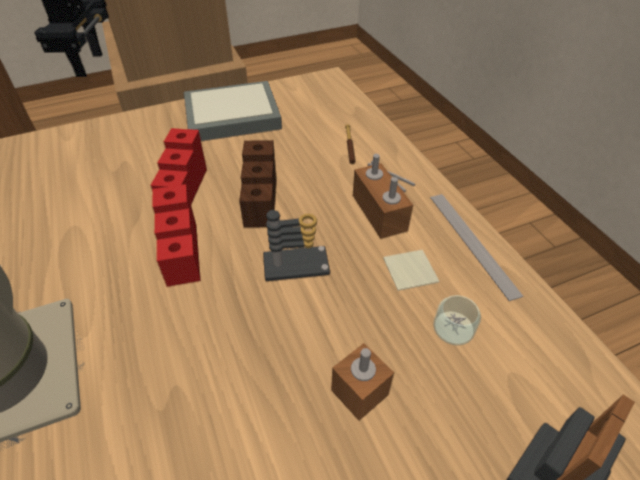

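The top view shows the single stand at (455,268), the gauge at (310,265) and the spare rack at (276,156). There are three stair candidates: brown at (203,265), red at (143,343) and red at (244,368). The brown wooden one fits because red look-alikes are excluded. I'll enlarge these to confirm.

```bash
cat > h.py <<'E'
import numpy as np, cv2
from scipy.spatial.transform import Rotation as R
from scipy.optimize import least_squares
def proj(i,P):
    p=R.from_quat(i["attitude"]).inv().apply(np.atleast_2d(P)-i["origin"])
    s=np.c_[p[:,0],-p[:,1]]/-p[:,2:]
    s=s*(1+i["k1"]*(s**2).sum(1,keepdims=True))
    return s*[i["fx"],i["fy"]]+[i["cx"],i["cy"]]
def at_z(i,uv,z):
    d=(np.array(uv)-[i["cx"],i["cy"]])/[i["fx"],i["fy"]];s=d.copy()
    for _ in range(9): s=d/(1+i["k1"]*(s@s))
    v=R.from_quat(i["attitude"]).apply([s[0],-s[1],-1])
    return i["origin"]+v*(z-i["origin"][2])/v[2]
def tri(i,a,j,b):
    f=lambda P:np.r_[proj(i,P)[0]-a,proj(j,P)[0]-b]
    s=least_squares(f,at_z(i,a,.1));return s.x,np.abs(s.fun).max()
E
python3 - <<'E'
import cv2,numpy as np
T=cv2.imread("pics/top0.png");S=cv2.imread("pics/side0.png")
def c(I,x,y,w,h,k): return cv2.resize(I[y:y+h,x:x+w],None,fx=k,fy=k,interpolation=cv2.INTER_CUBIC)
o=np.zeros((600,800,3),np.uint8)
def put(x,y,im): o[y:y+im.shape[0],x:x+im.shape[1]]=im
put(0,0,c(T,150,230,105,70,3.0*1.0)); put(320,0,c(T,284,230,52,70,4)); put(530,0,c(T,425,244,54,50,5))
put(0,290,c(S,235,135,50,100,3)); put(160,290,c(S,260,205,72,77,4)); put(460,290,c(S,328,340,68,77,4))
cv2.imwrite("pics/m1.png",o)
E
```

```text
(no output)
```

View pics/m1.png

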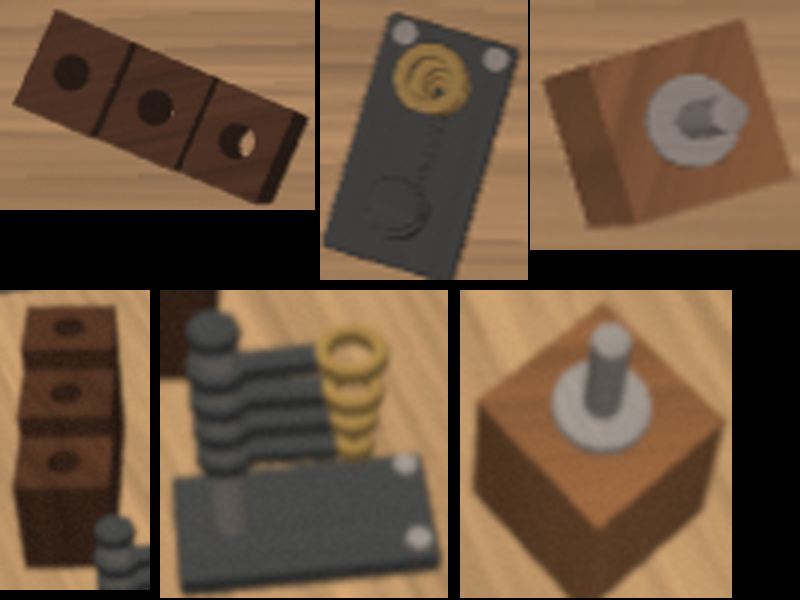

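The brown stair's holes are at top-view pixels (174,254), (202,266) and (229,277). The bench shows through the last one. The top ring is at (312,250) and the pin's collar at (457,268), with the knob top at (466,266). I'll triangulate these.

Run:
```python
from bench import r
from h import *
t=r.camera_info("top");s=r.camera_info("side")
P=dict(far=((173.4,253.7),(257.7,147)),mid=((201.4,265.4),(256.4,169)),near=((228.7,276.7),(256,192)),
 ring=((311.3,249.4),(307.6,220.4)),post=((302.8,280.8),(272.8,214.2)),collar=((457,267.6),(363.1,368.8)),knob=((465.2,266),(365.1,352.1)))
for k,(a,b) in P.items():
    p,e=tri(t,np.array(a),s,np.array(b));print(k,p.round(4),round(e,2))
for k,z in dict(far=.112,mid=.094,near=.076,ring=.12,collar=.08,knob=.125).items():
    print(k,at_z(t,P[k][0],z).round(4),at_z(s,P[k][1],z).round(4))
for k,z in dict(far=.076,near=.112).items():
    print(k,at_z(t,P[k][0],z).round(4),at_z(s,P[k][1],z).round(4))
w=r.camera_info("wrist");st=r.read_state();T=R.from_quat(st["eef_rot"])
print("cam in tool",T.inv().apply(w["origin"]-st["ee_pos"]),T.as_matrix().round(3).tolist())
```

```text
far [0.5396 0.2807 0.1109] 0.58
mid [0.5197 0.2321 0.0934] 0.43
near [0.5006 0.1832 0.0759] 0.76
ring [0.5507 0.0271 0.1171] 0.69
post [0.4925 0.0412 0.1417] 0.53
collar [ 0.5237 -0.2508  0.0782] 0.84
knob [ 0.523  -0.2513  0.1272] 0.47
far [0.5386 0.2806 0.112 ] [0.5404 0.279  0.112 ]
mid [0.5189 0.2321 0.094 ] [0.5203 0.2311 0.094 ]
near [0.4993 0.1835 0.076 ] [0.5021 0.1828 0.076 ]
ring [0.5492 0.0275 0.12  ] [0.5509 0.0241 0.12  ]
collar [ 0.522  -0.2497  0.08  ] [ 0.5241 -0.2518  0.08  ]
knob [ 0.5223 -0.2516  0.125 ] [ 0.5242 -0.2503  0.125 ]
far [0.5415 0.291  0.076 ] [0.553  0.3284 0.076 ]
near [0.498  0.1772 0.112 ] [0.4925 0.1418 0.112 ]
cam in tool [ 0.07526074 -0.00071002 -0.16128048] [[-0.912, 0.409, -0.0], [0.409, 0.912, -0.001], [-0.0, -0.001, -1.0]]
```

```bash
cat >> h.py <<'E'
def go(st,pos,yaw=None):
    """tool-frame shift (cm) and turn (deg) to reach pos with tool x at heading yaw (deg)"""
    T=R.from_quat(st["eef_rot"]);M=T.as_matrix()
    h=np.degrees(np.arctan2(M[1,0],M[0,0]))
    d=T.inv().apply(np.array(pos)-st["ee_pos"])*100
    return d.round(2),h.round(2),None if yaw is None else round(-((yaw-h+180)%360-180),2)
E
python3 - <<'E'
from bench import r
from h import *
t=r.camera_info("top")
c=[at_z(t,(284+(u-320)/4-.4,230+v/4-.4),.012)[:2] for u,v in((390,13),(518,47),(458,278),(325,243))]
for a,b in((0,3),(1,2)):
    d=c[a]-c[b];print("long",np.linalg.norm(d),np.degrees(np.arctan2(d[1],d[0])))
for a,b in((0,1),(3,2)):
    d=c[b]-c[a];print("short",np.linalg.norm(d),np.degrees(np.arctan2(d[1],d[0]))+90)
print("base centre",np.mean(c,0))
st=r.read_state();w=r.camera_info("wrist");T=R.from_quat(st["eef_rot"])
ax=T.inv().apply(R.from_quat(w["attitude"]).apply([0,0,-1]));print("axis in tool",ax,"img right",T.inv().apply(R.from_quat(w["attitude"]).apply([1,0,0])))
g=np.radians(-14)
gx=np.array([np.cos(g),np.sin(g),0])
# camera height at TCP z=.21
k=(.371-.095)/ax[2]
off=.0753+ax[0]*k   # tool-x offset of viewed point
tcp=np.array([.550,.027,.21])+gx*off; print(off,tcp)
print(go(st,tcp,166))
E
```

```text
long 0.12128112275620911 -14.749950107273865
long 0.12093761945919285 -13.892985432008642
short 0.06748994228754557 -14.19289723520599
short 0.06930293817736546 -13.912276019744368
base centre [0.52615252 0.03182323]
axis in tool [-0.27723579 -0.00119444  0.96080117] img right [-1.90180439e-04  9.99999276e-01  1.18829667e-03]
-0.0043388255689477545 [0.54579006 0.02804966 0.21      ]
(array([-48.64, -37.57,   1.24]), np.float64(155.83), np.float64(-10.17))
```

Call:
arm_command(moves=[-2.4, -1.9, 0, 0, -2.4, -1.9, 0, 0, -2.4, -1.9, 0, 0, -2.4, -1.9, 0, 0, -2.4, -1.9, 0, 0, -2.4, -1.9, 0, 0, -2.4, -1.9, 0, 0, -2.4, -1.9, 0, 0, -2.4, -1.9, 0, 0, -2.4, -1.9, 0, 0, -2.4, -1.9, 0, 0, -2.4, -1.9, 0, 0])

```text
time: 1.15
ee_pos: [0.4256, 0.2428, 0.2225]
eef_rot: [0.209, 0.978, 0.0, -0.0]
ft_force: [0.9, 0.3, 0.3]
width: 0.0867
grip_force: 0.0
```

Call:
arm_command(moves=[-2.5, -1.9, 0.2, 0, -2.5, -1.9, 0.2, 0, -2.5, -1.9, 0.2, 0, -2.5, -1.9, 0.2, 0, -2.5, -1.9, 0.2, 0, -2.5, -1.9, 0.2, 0, -2.5, -1.9, 0, 0, -2.3, -1.4, 0, 0, 0, 0, 0, -5, 0, 0, 0, -5, 0, 0, 0, 0, 0, 0, 0, 0])

```text
time: 2.15
ee_pos: [0.5456, 0.0293, 0.2103]
eef_rot: [0.125, 0.992, 0.0, -0.0]
ft_force: [-0.5, 0.3, 0.8]
width: 0.0869
grip_force: 0.0
```

Run:
```python
from bench import r
from h import *
import pickle
st=r.read_state();w=r.camera_info("wrist");I=cv2.cvtColor(r.camera("wrist"),cv2.COLOR_RGB2BGR)
pickle.dump((w,I),open("w1.pkl","wb"))
print(st["time"],st["ee_pos"],st["ft_force"],go(st,st["ee_pos"],165.8))
u,v=proj(w,[.55,.027,.095])[0];print(u,v)
x,y=int(u)-75,int(v)-75;print(x,y)
cv2.imwrite("pics/w1.png",cv2.resize(I[y:y+150,x:x+150],(600,600),interpolation=cv2.INTER_CUBIC))
```

```text
2.15 [0.54557767 0.02926269 0.21030991] [-0.48619958  0.29689982  0.79640057] (array([0., 0., 0.]), np.float64(165.69), np.float64(-0.11))
314.5225773908672 230.0815004587635
239 155
```

View pics/w1.png

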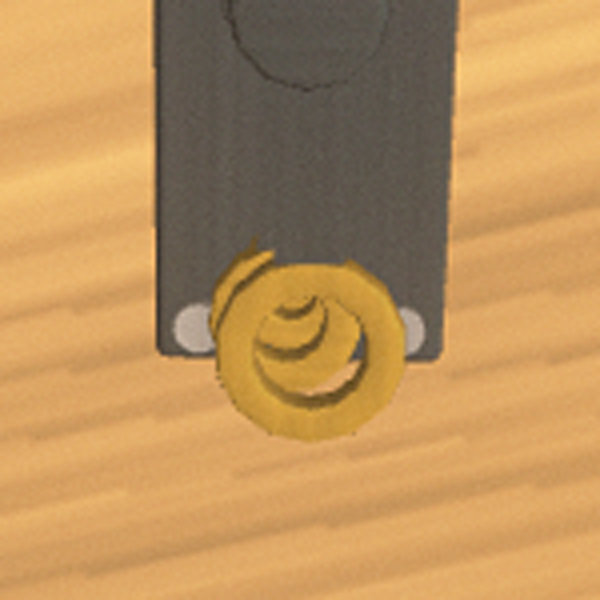

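The wrist crop shows the top ring at about crop (311,352). Another ring peeks out on the right at (410,345), and a lower one on the left at (215,310). Next I'll fit a rendered ring model to get each ring's offset.

```bash
cat > fit.py <<'E'
from h import *
import pickle
from scipy.optimize import differential_evolution
w,I=pickle.load(open("w1.pkl","rb"))
x0,y0,N,K=285,210,70,4
img=cv2.GaussianBlur(cv2.resize(I[y0:y0+N,x0:x0+N],None,fx=K,fy=K,interpolation=cv2.INTER_LINEAR),(0,0),2).astype(np.float32)
g=np.radians(-14.2);X=np.array([np.cos(g),np.sin(g),0]);Y=np.array([-np.sin(g),np.cos(g),0])
a=np.linspace(0,2*np.pi,60)[:,None];TOP,OZ=[120,102,84,66],[33.5,28.5,23.5,18.5]
BORE=[19.5,14.5,9.5,4.5]
def px(P): return (((proj(w,P)-[x0,y0]+.5)*K-.5)*16).round().astype(np.int32)
def circ(c,d,z): return px(c+d/2e3*(np.cos(a)*X+np.sin(a)*Y)+[0,0,z/1e3])
def render(p):
    o=np.array([p[0],p[1],0]);L=np.zeros((N*K,N*K),np.uint8)
    B=px([o+X*i/1e3+Y*j/1e3+[0,0,.012] for i,j in((p[6],-35),(p[6],35),(-80,35),(-80,-35))])
    f=lambda M,P,v:cv2.fillPoly(M,[P],v,shift=4)
    f(L,B,1)
    for n in(3,2,1,0):
        c=o+Y*p[2+n]/1e3;z=TOP[n];A=np.zeros_like(L)
        arm=px([c+X*i/1e3+Y*j/1e3+[0,0,(z-2)/1e3] for i,j in((-OZ[n]/2,-4.),(-OZ[n]/2,4.),(-50,4.),(-50,-4.))]);f(L,arm,1)
        to,bo=circ(c,OZ[n],z),circ(c,OZ[n],z-8)
        f(A,cv2.convexHull(np.r_[to,bo]),3);f(A,to,2)
        h=np.zeros_like(L);h2=h.copy();f(h,circ(c,BORE[n],z),1);f(h2,circ(c,BORE[n],z-8),1)
        A[h>0]=3;A[(h&h2)>0]=0
        L=np.where(A>0,A,L)
    return L
def cost(p):
    L=render(p);e=0
    for k in range(4):
        q=img[L==k]
        if len(q): e+=np.abs(q-np.median(q,0)).sum()
    return e/L.size
if __name__=="__main__":
    b=[(.545,.556),(.018,.036)]+[(-5,5)]*4+[(20,40)]
    # offsets are relative; origin y-shift degenerate with common offset except via base
    for s in(1,2):
        q=differential_evolution(cost,b,seed=s,maxiter=120,popsize=12,polish=False)
        p=q.x;print(q.fun,p[:2].round(4),p[2:].round(2),[(p[:2]+Y[:2]*d/1e3).round(4).tolist() for d in p[2:6]])
    L=render(p);o=cv2.cvtColor(L*80,cv2.COLOR_GRAY2BGR)
    cv2.imwrite("pics/fit.png",np.hstack([img.astype(np.uint8),o]))
E
timeout 500 python3 fit.py
```

```text
24.548316955566406 [0.5517 0.0253] [ 2.73 -1.75 -1.31 -1.45 36.71] [[0.5524, 0.0279], [0.5513, 0.0236], [0.5514, 0.024], [0.5514, 0.0238]]
24.538009643554688 [0.5517 0.025 ] [ 2.81 -1.44 -0.8  -1.43 36.84] [[0.5524, 0.0277], [0.5514, 0.0236], [0.5515, 0.0242], [0.5514, 0.0236]]
```

View pics/fit.png

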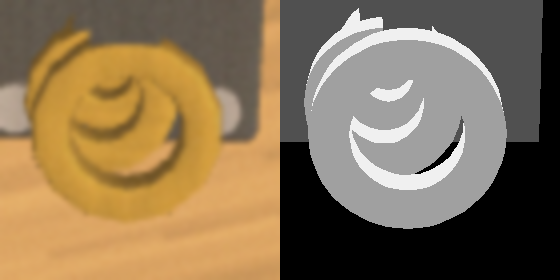

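Call:
arm_command(moves=[-2.7, 0, 0, 0, -2.7, 0, 0, 0, -2.6, 0, 0, 0, 0, 0, 3, 0, 0, 0, 3, 0, 0, 0, 0, 0, 0, 0, 0, 0])

```text
time: 2.78
ee_pos: [0.6222, 0.01, 0.1497]
eef_rot: [0.124, 0.992, -0.0, -0.002]
ft_force: [0.1, -0.4, 0.9]
width: 0.0873
grip_force: 0.0
```

```bash
cp w1.pkl wA.pkl
python3 - <<'E'
from bench import r
from h import *
import pickle
st=r.read_state();w=r.camera_info("wrist");I=cv2.cvtColor(r.camera("wrist"),cv2.COLOR_RGB2BGR)
pickle.dump((w,I),open("w1.pkl","wb"))
print(st["time"],st["ee_pos"])
u,v=proj(w,[.552,.026,.095])[0];print(u,v)
x,y=int(u)-50,int(v)-50;print(x,y)
cv2.imwrite("pics/w2.png",cv2.resize(I[y:y+100,x:x+100],(600,600),interpolation=cv2.INTER_CUBIC))
E
```

```text
2.7833 [0.62224348 0.00999154 0.14968301]
313.31699124728596 124.02030388722774
263 74
```

View pics/w2.png

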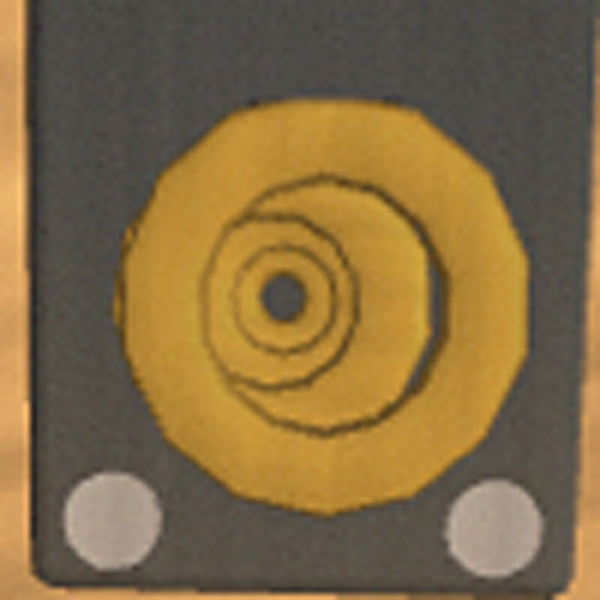

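The view from directly above shows these bore centres in crop pixels: ring 1 (325,306), ring 2 (279,302), ring 3 (284,298), ring 4 (284,297).

Run:
```python
from bench import r
from h import *
import pickle
w,I=pickle.load(open("w1.pkl","rb"))
st=r.read_state()
g=np.radians(-14.2);X=np.array([np.cos(g),np.sin(g)]);Y=np.array([-np.sin(g),np.cos(g)])
for c,z in(((325,306),.12),((279,302),.102),((284,298),.084),((284,297),.066)):
    p=at_z(w,((c[0]+.5)/6-.5+263,(c[1]+.5)/6-.5+74),z)[:2];print(p.round(4),"gauge xy mm",(p@X*1e3).round(2),(p@Y*1e3).round(2))
for xs in((30,585,330),): # base edges at about row 330
    m=at_z(w,(307.5/6-.5+263,(330.5)/6-.5+74),.012)[:2];print("base mid",m,m@Y*1e3)
print(go(st,[.523,-.2505,.17],165.8))
```

```text
[0.5524 0.0277] gauge xy mm 528.68 162.37
[0.5513 0.0239] gauge xy mm 528.61 158.45
[0.5512 0.0242] gauge xy mm 528.48 158.65
[0.5513 0.0239] gauge xy mm 528.59 158.41
base mid [0.55623951 0.02483   ] 160.52099206854768
(array([  3.33, -27.71,  -1.85]), np.float64(165.79), np.float64(-0.01))
```

Call:
arm_command(moves=[-0.4, -2.8, 0, 0, -0.4, -2.8, 0, 0, -0.4, -2.8, 0, 0, -0.4, -2.8, 0, 0, -0.4, -2.8, 0, 0, -0.4, -2.8, 0, 0, -0.4, -2.8, 0, 0, -0.4, -2.8, 0, 0, -0.5, -2.7, 0, 0, -0.5, -2.6, 0, 0, 0, 0, 0, 0, 0, 0, 0, 0])

```text
time: 3.83
ee_pos: [0.5965, -0.2714, 0.1531]
eef_rot: [0.125, 0.992, -0.0, 0.002]
ft_force: [0.3, -0.5, 0.4]
width: 0.0873
grip_force: 0.0
```

Run:
```python
from bench import r
from h import *
import pickle
st=r.read_state();w=r.camera_info("wrist");I=cv2.cvtColor(r.camera("wrist"),cv2.COLOR_RGB2BGR)
pickle.dump((w,I),open("w3.pkl","wb"))
print(st["time"],st["ee_pos"])
u,v=proj(w,[.523,-.2505,.08])[0];print(u,v)
x,y=int(u)-75,max(0,int(v)-60);print(x,y)
cv2.imwrite("pics/w3.png",cv2.resize(I[y:y+120,x:x+150],(750,600),interpolation=cv2.INTER_CUBIC))
```

```text
3.8333 [ 0.59646636 -0.27142428  0.15306456]
319.8991087563049 115.02461580272826
244 55
```

View pics/w3.png

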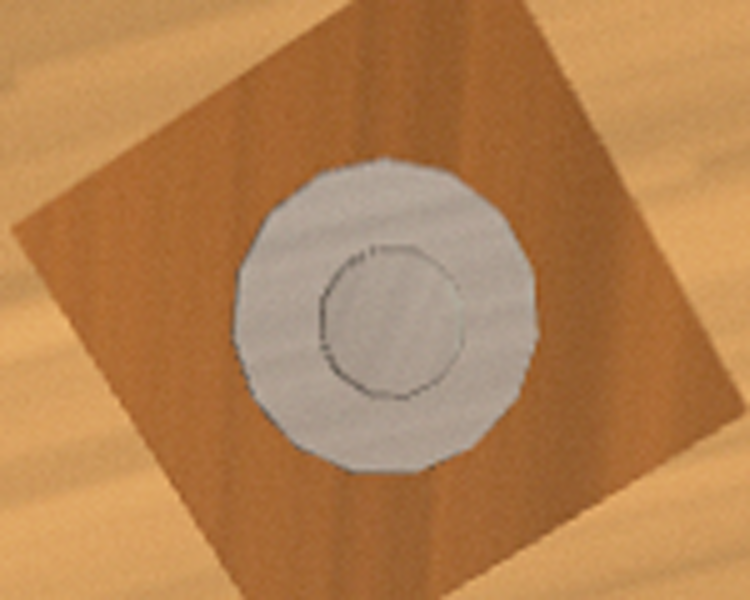

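The view above the stand shows the pin's collar centre at crop (386,316) and its knob top at (392,322).

Run:
```python
from bench import r
from h import *
import pickle
w,I=pickle.load(open("w3.pkl","rb"));st=r.read_state()
for c,z in(((392,322),.125),((386,316),.08)):
    p=at_z(w,((c[0]+.5)/5-.5+244,(c[1]+.5)/5-.5+55),z)[:2];print(p.round(4),go(st,[*p,.095],165.8))
```

```text
[ 0.5249 -0.2505] (array([7.47, 0.06, 5.75]), np.float64(165.78), np.float64(-0.02))
[ 0.5246 -0.2504] (array([7.51, 0.07, 5.75]), np.float64(165.78), np.float64(-0.02))
```

Call:
arm_command(moves=[2.5, 0, 0, 0, 2.5, 0, 0, 0, 2.5, 0.1, 0, 0, 0, 0, 0, 0, 0, 0, 2, 0, 0, 0, 2, 0, 0, 0, 1.8, 0, 0, 0, 0, 0, 0, 0, 0, 0])

```text
time: 4.63
ee_pos: [0.5243, -0.2487, 0.093]
eef_rot: [0.123, 0.992, 0.0, -0.0]
ft_force: [-0.7, 1.9, -0.2]
width: 0.0872
grip_force: 0.0
```

Call:
arm_command(moves=[0, 0, 0, 0, 0, 0, 0, 0, 0, 0, 0, 0, 0, 0, 0, 0, 0, 0, 0, 0, 0, 0, 0, 0, 0, 0, 0, 0, 0, 0, 0, 0, 0, 0, 0, 0, 0, 0, 0, 0], fingers=0, squeeze=35)

```text
time: 5.47
ee_pos: [0.5238, -0.2499, 0.0925]
eef_rot: [0.123, 0.992, 0.0, -0.0]
ft_force: [0.2, 0.1, 0.5]
width: 0.0282
grip_force: 0.0
```

Call:
arm_command(moves=[0, 0, 0, 0, 0, 0, 0, 0, 0, 0, 0, 0, 0, 0, 0, 0, 0, 0, 0, 0, 0, 0, 0, 0])

```text
time: 5.97
ee_pos: [0.5238, -0.2499, 0.0925]
eef_rot: [0.123, 0.992, 0.0, -0.0]
ft_force: [0.1, 0.2, -0.5]
width: 0.0129
grip_force: 35.0
```

Call:
arm_command(moves=[0, 0, -0.5, 0, 0, 0, -1, 0, 0, 0, -1, 0, 0, 0, -1.5, 0, 0, 0, -1.5, 0, 0, 0, -2, 0, 0, 0, -2, 0, 0, 0, -2, 0, 0, 0, -2, 0, 0, 0, 0, 0, 0, 0, 0, 0])

```text
time: 6.88
ee_pos: [0.5244, -0.2504, 0.2294]
eef_rot: [0.123, 0.992, -0.0, 0.002]
ft_force: [-0.1, 0.2, -1.6]
width: 0.013
grip_force: 35.0
```

Run:
```python
from bench import r
from h import *
st=r.read_state();print(st["time"],st["ee_pos"],st["ft_force"],st["torque"],st["width"],st["grip_force"],go(st,[0,0,0],165.8))
w=r.camera_info("wrist");I=cv2.cvtColor(r.camera("wrist"),cv2.COLOR_RGB2BGR)
s=r.camera_info("side");S=cv2.cvtColor(r.camera("side"),cv2.COLOR_RGB2BGR)
p=st["ee_pos"]-[0,0,.05];u,v=proj(s,p)[0].astype(int);print(u,v)
c=lambda I,x,y,a,b,k:cv2.resize(I[y:y+b,x:x+a],(a*k,b*k),interpolation=cv2.INTER_CUBIC)
u2,v2=proj(w,p)[0].astype(int);print(u2,v2)
A=c(S,u-40,v-60,80,120,5);B=I[-480:,170:490];B=cv2.resize(B,(400,600));
cv2.imwrite("pics/m4.png",np.hstack([A,B]))
```

```text
6.8833 [ 0.52435888 -0.25039312  0.2294446 ] [-0.13113519  0.22387642 -1.57611156] [ 0.04259215  0.02229117 -0.01943394] 0.012989191955282918 34.99904187396169 (array([57.04, 11.43, 22.76]), np.float64(165.82), np.float64(0.02))
368 330
316 253
```

View pics/m4.png

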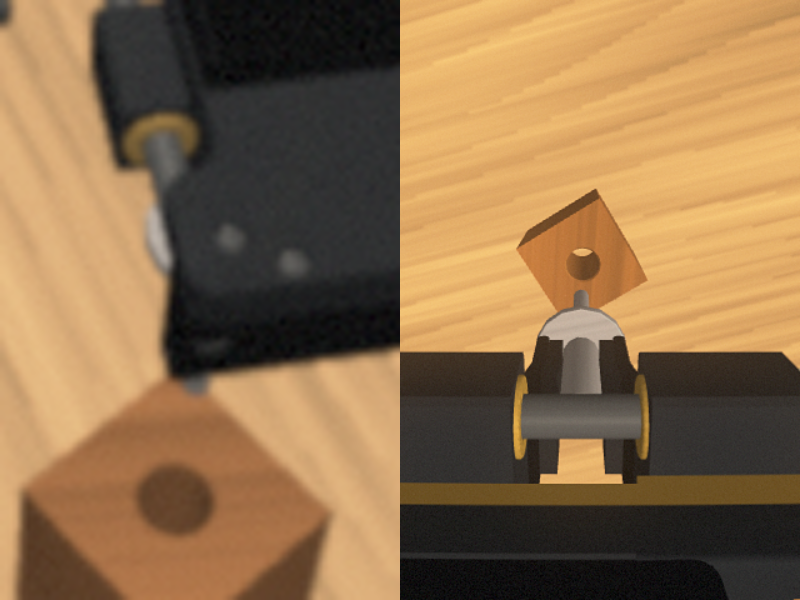

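The pin is held and clear of the stand. The wrist view shows its collar 87 px wide and its shank about 15 px wide at the foot, near (581,292), which suggests 8 mm. The gauge will decide. I'll check the pin's lean from the foot pixel.

```bash
cat > foot.py <<'E'
from bench import r
from h import *
import sys
g=np.radians(-14.2);X=np.array([np.cos(g),np.sin(g)]);Y=np.array([-np.sin(g),np.cos(g)])
E
python3 - <<'E'
from foot import *
st=r.read_state();w=r.camera_info("wrist")
p=at_z(w,(170+181*.8,291*.8),st["ee_pos"][2]-.0875)[:2]
print("foot top-edge",p,"rel tcp gauge",(p-st["ee_pos"][:2])@X,(p-st["ee_pos"][:2])@Y)
q=at_z(w,(170+(581.5-400)*.8,309*.8),st["ee_pos"][2]-.0125)[:2]
print("collar far edge rel",(q-st["ee_pos"][:2])@X,(q-st["ee_pos"][:2])@Y)
print(go(st,[.5503,.0247,.2294],165.8))
E
```

```text
foot top-edge [ 0.52197773 -0.25032264] rel tcp gauge -0.0013646766010647676 -0.0008865234362258928
collar far edge rel -0.016609018808460344 -0.0007138988835647389
(array([ 4.12, 27.27, -0.2 ]), np.float64(165.84), np.float64(0.04))
```

Call:
arm_command(moves=[0.4, 2.6, -0.5, 0, 0.4, 2.6, 0, 0, 0.4, 2.6, 0, 0, 0.4, 2.6, 0, 0, 0.4, 2.6, 0, 0, 0.4, 2.6, 0, 0, 0.4, 2.6, 0, 0, 0.4, 2.6, 0, 0, 0.4, 2.6, 0, 0, 0.4, 2.6, 0, 0, 0.1, 1.3, 0, 0, 0, 0, 0, 0])

```text
time: 7.98
ee_pos: [0.5506, 0.0284, 0.2315]
eef_rot: [0.121, 0.993, 0.0, -0.001]
ft_force: [0.4, 0.0, -1.1]
width: 0.013
grip_force: 35.0
```

Call:
arm_command(moves=[0, 0, 0, 0, 0, 0, 0, 0, 0, 0, 0, 0])

```text
time: 8.23
ee_pos: [0.5507, 0.023, 0.2324]
eef_rot: [0.124, 0.992, -0.0, -0.0]
ft_force: [-0.0, -0.7, -0.9]
width: 0.0133
grip_force: 35.0
```

Run:
```python
from foot import *
st=r.read_state();print(st["time"],st["ft_force"],st["torque"],go(st,[.5502,.0249,.2294],165.8))
```

```text
8.2333 [-0.03300143 -0.68343152 -0.90827094] [0.01069098 0.02026382 0.04830988] (array([0.1 , 0.17, 0.3 ]), np.float64(165.7), np.float64(-0.1))
```

Call:
arm_command(moves=[0.1, 0.2, 0.5, 0, 0, 0, 0.5, 0, 0, 0, 0.5, 0, 0, 0, 0.5, 0, 0, 0, 0.5, 0, 0, 0, 0.4, 0, 0, 0, 0, 0, 0, 0, 0, 0, 0, 0, 0, 0])

```text
time: 8.98
ee_pos: [0.5505, 0.027, 0.2037]
eef_rot: [0.123, 0.992, 0.0, 0.0]
ft_force: [0.1, 0.1, -1.0]
width: 0.0128
grip_force: 35.0
```

```bash
cat > rep.py <<'E'
from foot import *
st=r.read_state();f=st["ft_force"]
print("t",st["time"],"foot z",(st["ee_pos"][2]-.0875).round(4),"F gauge",(f[:2]@X).round(2),(f[:2]@Y).round(2),f[2].round(2),"tq",st["torque"].round(3),"err",go(st,[.5502,.0249,st["ee_pos"][2]],165.8),st["ee_pos"].round(4))
E
python3 rep.py
```

```text
t 8.9833 foot z 0.1162 F gauge 0.06 0.08 -1.03 tq [-0.058 -0.065 -0.037] err (array([-0.02, -0.21, -0.  ]), np.float64(165.83), np.float64(0.03)) [0.5505 0.027  0.2037]
```

Call:
arm_command(moves=[0, -0.2, 0, 0, 0, 0, 0.3, 0, 0, 0, 0.3, 0, 0, 0, 0, 0, 0, 0, 0, 0, 0, 0, 0, 0])

```text
time: 9.48
ee_pos: [0.5499, 0.0251, 0.1975]
eef_rot: [0.123, 0.992, 0.0, -0.0]
ft_force: [0.1, 0.6, -1.9]
width: 0.0131
grip_force: 35.0
```

```bash
python3 rep.py;python3 rep.py
```

```text
t 9.4833 foot z 0.11 F gauge -0.11 0.63 -1.87 tq [ 0.018 -0.02  -0.009] err (array([-0.04, -0.01, -0.  ]), np.float64(165.84), np.float64(0.04)) [0.5499 0.0251 0.1975]
t 9.4833 foot z 0.11 F gauge -0.11 0.63 -1.87 tq [ 0.018 -0.02  -0.009] err (array([-0.04, -0.01, -0.  ]), np.float64(165.84), np.float64(0.04)) [0.5499 0.0251 0.1975]
```

Call:
arm_command(moves=[0, 0, 0.3, 0, 0, 0, 0.3, 0, 0, 0, 0.2, 0, 0, 0, 0.2, 0, 0, 0, 0, 0, 0, 0, 0, 0])

```text
time: 9.98
ee_pos: [0.5498, 0.025, 0.1874]
eef_rot: [0.123, 0.992, -0.0, -0.0]
ft_force: [-0.4, 0.1, 0.2]
width: 0.0129
grip_force: 35.0
```

```bash
python3 rep.py
```

```text
t 9.9833 foot z 0.0999 F gauge -0.46 0.03 0.17 tq [-0.009  0.004  0.033] err (array([-0.04, -0.  , -0.  ]), np.float64(165.84), np.float64(0.04)) [0.5498 0.025  0.1874]
```

Call:
arm_command(moves=[0, 0, 0.2, 0, 0, 0, 0.2, 0, 0, 0, 0.3, 0, 0, 0, 0.3, 0, 0, 0, 0.2, 0, 0, 0, 0, 0, 0, 0, 0, 0])

```text
time: 10.57
ee_pos: [0.5498, 0.025, 0.1754]
eef_rot: [0.123, 0.992, -0.0, -0.0]
ft_force: [-0.4, -0.0, -1.4]
width: 0.0131
grip_force: 35.0
```

```bash
python3 rep.py
```

```text
t 10.5667 foot z 0.0879 F gauge -0.35 -0.14 -1.39 tq [-0.032 -0.012  0.018] err (array([-0.04,  0.  , -0.  ]), np.float64(165.83), np.float64(0.03)) [0.5498 0.025  0.1754]
```

Through rings 1 and 2 with no contact. Ring 3 is next, so I'll feel for it in 1 mm steps.

Call:
arm_command(moves=[-0.04, 0, 0.1, 0, 0, 0, 0.1, 0, 0, 0, 0.1, 0, 0, 0, 0.1, 0, 0, 0, 0.1, 0, 0, 0, 0.05, 0, 0, 0, 0, 0])

```text
time: 11.15
ee_pos: [0.5502, 0.0249, 0.1699]
eef_rot: [0.123, 0.992, -0.0, -0.0]
ft_force: [0.2, -0.3, -1.2]
width: 0.0132
grip_force: 35.0
```

```bash
python3 rep.py
```

```text
t 11.15 foot z 0.0824 F gauge 0.3 -0.22 -1.18 tq [-0.002  0.053 -0.001] err (array([-0.,  0., -0.]), np.float64(165.83), np.float64(0.03)) [0.5502 0.0249 0.1699]
```

Call:
arm_command(moves=[0, 0, 0.1, 0, 0, 0, 0.1, 0, 0, 0, 0.1, 0, 0, 0, 0.1, 0, 0, 0, 0, 0])

```text
time: 11.57
ee_pos: [0.5501, 0.0249, 0.1658]
eef_rot: [0.123, 0.992, -0.0, -0.0]
ft_force: [0.2, 0.0, -1.1]
width: 0.013
grip_force: 35.0
```

```bash
python3 rep.py
```

```text
t 11.5667 foot z 0.0783 F gauge 0.2 0.08 -1.06 tq [0.01  0.021 0.028] err (array([-0.,  0., -0.]), np.float64(165.83), np.float64(0.03)) [0.5501 0.0249 0.1658]
```

Call:
arm_command(moves=[0, 0, 0.15, 0, 0, 0, 0.15, 0, 0, 0, 0.15, 0, 0, 0, 0.15, 0, 0, 0, 0.15, 0, 0, 0, 0.15, 0, 0, 0, 0, 0])

```text
time: 12.15
ee_pos: [0.5501, 0.0249, 0.1566]
eef_rot: [0.123, 0.992, -0.0, -0.0]
ft_force: [-0.2, -0.1, -1.0]
width: 0.0127
grip_force: 35.0
```

```bash
python3 rep.py
```

```text
t 12.15 foot z 0.0691 F gauge -0.14 -0.13 -1.01 tq [ 0.03   0.031 -0.021] err (array([-0.01,  0.  , -0.  ]), np.float64(165.83), np.float64(0.03)) [0.5501 0.0249 0.1566]
```

Now for the last ring: very small steps until the force rises.

Call:
arm_command(moves=[0, 0, 0.07, 0, 0, 0, 0.07, 0, 0, 0, 0.07, 0, 0, 0, 0.04, 0, 0, 0, 0, 0])

```text
time: 12.57
ee_pos: [0.5502, 0.0249, 0.1544]
eef_rot: [0.123, 0.992, 0.0, -0.0]
ft_force: [-0.5, -0.6, -0.9]
width: 0.0132
grip_force: 35.0
```

```bash
python3 rep.py
```

```text
t 12.5667 foot z 0.0669 F gauge -0.38 -0.7 -0.93 tq [0.029 0.029 0.002] err (array([ 0., -0., -0.]), np.float64(165.83), np.float64(0.03)) [0.5502 0.0249 0.1544]
```

Call:
arm_command(moves=[0, 0, 0.04, 0, 0, 0, 0.04, 0, 0, 0, 0.04, 0, 0, 0, 0, 0])

```text
time: 12.9
ee_pos: [0.5503, 0.0249, 0.1534]
eef_rot: [0.123, 0.992, 0.0, 0.0]
ft_force: [0.0, -0.4, -0.3]
width: 0.0132
grip_force: 35.0
```

Call:
arm_command(moves=[0, 0, 0.03, 0, 0, 0, 0.03, 0, 0, 0, 0, 0])

```text
time: 13.15
ee_pos: [0.5506, 0.0249, 0.1531]
eef_rot: [0.123, 0.992, 0.0, 0.0]
ft_force: [-0.3, 0.2, 4.0]
width: 0.0131
grip_force: 35.0
```

The force has risen by about 5 N at foot height 66 mm, so it's on the last ring. Holding.

Call:
arm_command(moves=[0, 0, 0, 0, 0, 0, 0, 0, 0, 0, 0, 0, 0, 0, 0, 0, 0, 0, 0, 0, 0, 0, 0, 0, 0, 0, 0, 0, 0, 0, 0, 0])

```text
time: 13.82
ee_pos: [0.5505, 0.0249, 0.153]
eef_rot: [0.123, 0.992, 0.0, 0.0]
ft_force: [-0.5, -1.3, 5.9]
width: 0.0132
grip_force: 35.0
```

```bash
python3 rep.py
```

```text
t 13.8167 foot z 0.0655 F gauge -0.21 -1.38 5.92 tq [-0.145  0.04  -0.017] err (array([ 0.03, -0.01, -0.  ]), np.float64(165.83), np.float64(0.03)) [0.5505 0.0249 0.153 ]
```

Call:
arm_command(moves=[0, 0, -0.3, 0, 0, 0, -0.5, 0, 0, 0, -0.7, 0, 0, 0, -0.8, 0, 0, 0, -0.8, 0, 0, 0, -0.8, 0, 0, 0, -0.9, 0, 0, 0, -0.9, 0, 0, 0, -0.9, 0, 0, 0, -0.9, 0, 0, 0, -1, 0, 0, 0, -0.5, 0])

```text
time: 14.82
ee_pos: [0.5507, 0.025, 0.2444]
eef_rot: [0.123, 0.992, 0.0, 0.001]
ft_force: [0.1, 0.2, -0.6]
width: 0.0128
grip_force: 35.0
```

```bash
python3 rep.py
python3 - <<'E'
from foot import *
st=r.read_state();print(st["joint_positions"].round(2),go(st,[.5,.182,.245],248.2))
E
```

```text
t 14.8167 foot z 0.1569 F gauge 0.02 0.2 -0.59 tq [ 0.026 -0.018  0.055] err (array([ 0.04, -0.02, -0.  ]), np.float64(165.83), np.float64(0.03)) [0.5507 0.025  0.2444]
[-0.43  0.15  0.34  1.65 -0.05  1.35  1.24] (array([ 8.76, 13.99, -0.06]), np.float64(165.83), np.float64(-82.37))
```

Call:
arm_command(moves=[1.2, 2, 0, 0, 1.2, 2, 0, 0, 1.2, 2, 0, 0, 1.3, 2, 0, 0, 1.3, 2, 0, 0, 1.3, 2, 0, 0, 1.3, 2, 0, 0, 0, 0, 0, -6.8, 0, 0, 0, -6.8, 0, 0, 0, -6.8, 0, 0, 0, -6.8, 0, 0, 0, -6.8])

```text
time: 15.82
ee_pos: [0.4991, 0.1822, 0.2429]
eef_rot: [-0.175, 0.985, -0.0, -0.0]
ft_force: [-0.1, -0.1, -0.5]
width: 0.013
grip_force: 35.0
```

Call:
arm_command(moves=[0, 0, 0, -6.9, 0, 0, 0, -6.9, 0, 0, 0, -6.9, 0, 0, 0, -6.9, 0, 0, 0, -6.9, 0, 0, 0, -6.9, 0, 0, 0, -6.9, 0, 0, 0, 0, 0, 0, 0, 0, 0, 0, 0, 0])

```text
time: 16.65
ee_pos: [0.4992, 0.1822, 0.2428]
eef_rot: [-0.558, 0.83, 0.0, -0.0]
ft_force: [0.2, -0.4, -0.8]
width: 0.0132
grip_force: 35.0
```

Run:
```python
from foot import *
st=r.read_state();print(st["time"],st["joint_positions"].round(2),st["ee_pos"],go(st,[.5,.182,.0935],248.2))
w=r.camera_info("wrist");I=cv2.cvtColor(r.camera("wrist"),cv2.COLOR_RGB2BGR)
t=r.camera_info("side");S=cv2.cvtColor(r.camera("side"),cv2.COLOR_RGB2BGR)
cv2.imwrite("pics/w5.png",np.hstack([cv2.resize(I[100:420,140:480],(520,489)),cv2.resize(S[80:240,210:300],(275,489),interpolation=cv2.INTER_CUBIC)]))
```

```text
16.65 [-0.56  0.11  0.13  1.69 -0.02  1.35  2.33] [0.49917477 0.18216384 0.24279538] (array([-0.02, -0.08, 14.93]), np.float64(-112.11), np.float64(-0.31))
```

View pics/w5.png

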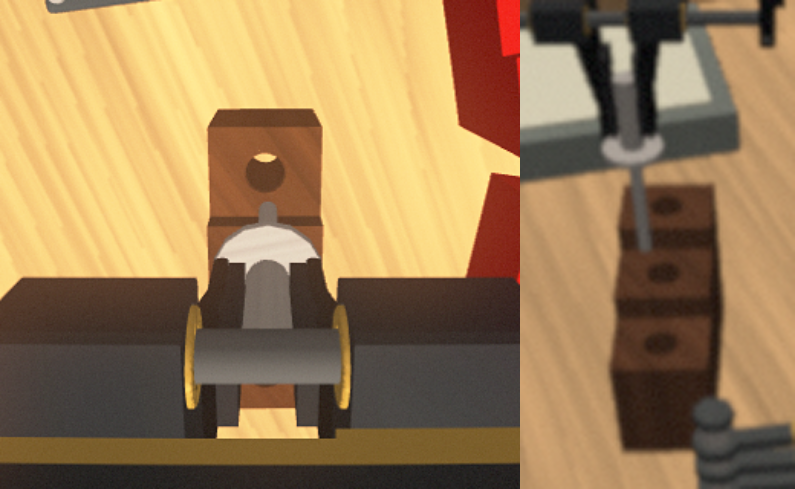

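The wrist view shows the low step's hole at (265,172) in the picture, with the pin's foot tip at (268,205). The side view agrees that the pin is over the stair line. I'll check both in wrist coordinates.

Run:
```python
from foot import *
st=r.read_state();w=r.camera_info("wrist")
M=R.from_quat(st["eef_rot"]).as_matrix()
k=340/520
rel=lambda p:((M.T@(p-st["ee_pos"]))*100).round(2)
print("hole",at_z(w,(140+265*k,100+172*k),.076),rel(at_z(w,(140+265*k,100+172*k),.076)))
print("foot far edge",rel(at_z(w,(140+268*k,100+203*k),st["ee_pos"][2]-.0875)))
```

```text
hole [0.50159641 0.18358895 0.076     ] [-0.22 -0.17 16.68]
foot far edge [ 0.3  -0.02  8.75]
```

Call:
arm_command(moves=[-0.1, -0.1, 1, 0, 0, 0, 2, 0, 0, 0, 2, 0, 0, 0, 2, 0, 0, 0, 1, 0, 0, 0, 0.5, 0, 0, 0, 0.5, 0, 0, 0, 0, 0])

```text
time: 17.42
ee_pos: [0.5005, 0.1828, 0.1524]
eef_rot: [-0.56, 0.828, 0.0, -0.0]
ft_force: [-0.3, 0.0, -1.4]
width: 0.0128
grip_force: 35.0
```

Call:
arm_command(moves=[0, 0, 0.6, 0, 0, 0, 0.8, 0, 0, 0, 0.8, 0, 0, 0, 0.8, 0, 0, 0, 0.8, 0, 0, 0, 0.8, 0, 0, 0, 0.5, 0, 0, 0, 0.2, 0, 0, 0, 0, 0, 0, 0, 0, 0])

```text
time: 18.25
ee_pos: [0.5007, 0.1828, 0.0999]
eef_rot: [-0.56, 0.828, 0.0, 0.0]
ft_force: [-0.2, -0.3, -0.6]
width: 0.0127
grip_force: 35.0
```

Call:
arm_command(moves=[0, 0, 0.2, 0, 0, 0, 0.2, 0, 0, 0, 0.1, 0, 0, 0, 0.07, 0, 0, 0, 0, 0])

```text
time: 18.67
ee_pos: [0.5004, 0.1828, 0.0939]
eef_rot: [-0.56, 0.828, 0.0, -0.0]
ft_force: [-0.3, 0.7, -1.6]
width: 0.0129
grip_force: 35.0
```

Call:
arm_command(moves=[0, 0, 0.05, 0, 0, 0, 0.04, 0, 0, 0, 0, 0])

```text
time: 18.92
ee_pos: [0.5006, 0.1828, 0.0934]
eef_rot: [-0.56, 0.828, 0.0, 0.0]
ft_force: [-0.9, -0.5, 1.7]
width: 0.0129
grip_force: 35.0
```

Collar seated at the expected height with about 3 N. Releasing.

Call:
arm_command(moves=[0, 0, 0, 0, 0, 0, 0, 0, 0, 0, 0, 0, 0, 0, 0, 0, 0, 0, 0, 0, 0, 0, 0, 0, 0, 0, 0, 0, 0, 0, 0, 0], fingers=50)

```text
time: 19.58
ee_pos: [0.5005, 0.1828, 0.0931]
eef_rot: [-0.56, 0.828, 0.0, 0.0]
ft_force: [-0.3, 0.5, 0.7]
width: 0.0428
grip_force: 0.0
```

Call:
arm_command(moves=[0, 0, -0.5, 0, 0, 0, -1, 0, 0, 0, -2, 0, 0, 0, -2, 0, 0, 0, -2, 0, 0, 0, -2, 0, 0, 0, -2, 0, 0, 0, -2, 0, 0, 0, -1, 0, 2.5, 0, 0, 0, 2.5, 0, 0, 0, 0, 0, 0, 0])

```text
time: 20.58
ee_pos: [0.4813, 0.1319, 0.2388]
eef_rot: [-0.558, 0.83, -0.0, -0.0]
ft_force: [0.8, -0.2, -0.0]
width: 0.0436
grip_force: 0.0
```

Run:
```python
from foot import *
st=r.read_state();print(st["time"],st["ee_pos"],st["width"],st["ft_force"])
t=cv2.cvtColor(r.camera("top"),cv2.COLOR_RGB2BGR);S=cv2.cvtColor(r.camera("side"),cv2.COLOR_RGB2BGR)
T0=cv2.imread("pics/top0.png")
for n,(x,y,a,b) in dict(spare=(235,130,82,52),glass=(330,145,55,55),jar=(405,145,48,50)).items(): print(n,np.abs(T0[y:y+b,x:x+a].astype(int)-t[y:y+b,x:x+a]).mean().round(2))
c=lambda I,x,y,a,b:cv2.resize(I[y:y+b,x:x+a],(400,500),interpolation=cv2.INTER_CUBIC)
cv2.imwrite("pics/end.png",np.hstack([c(t,190,180,120,150),c(S,220,120,120,150)]))
```

```text
20.5833 [0.48133105 0.13194126 0.23878548] 0.043561160939938455 [ 0.7693122  -0.20545848 -0.00807906]
spare 0.76
glass 0.95
jar 0.89
```

View pics/end.png

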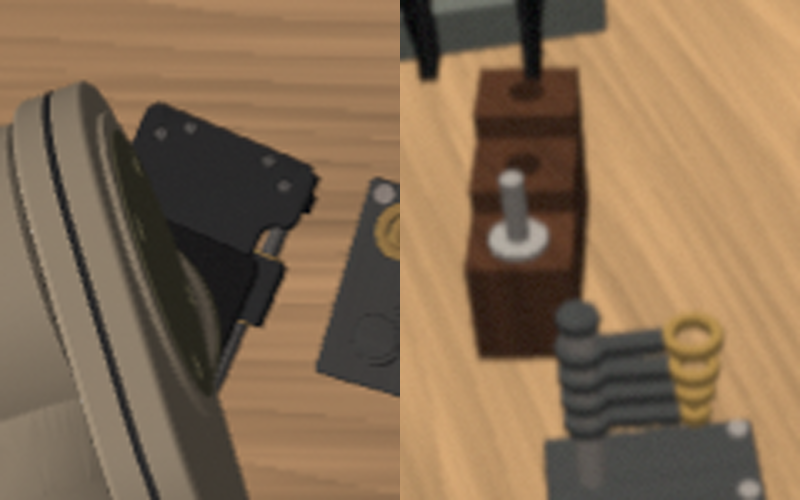

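The side view shows the pin standing upright with its collar flat on the bottom step, at (517,240). The gripper is clear, and the spare pins, cover glass and jar haven't moved.

```bash
python3 -c "
from bench import r
print(r.close_job())"
```

```text
the job is handed in; nothing more can be done
None
```

The pin passed the first three rings, was stopped by the last one and rested on it for over half a second at about 5–7 N; it now hangs by its collar in the bottom step of the brown rack, and the job is handed in at about 21 s.

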